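Show the camera the dot under the iced biscuit with a hand mirror

TASK

Take the inspection mirror from its rest by the handle, bring its glass in under the cooling rack to about 8 cm straight below the star biscuit, and angle it so that the camera on the tripod sees, in the middle of the mirror, the paper dot on the biscuit's underside. The icing is wet, so do not touch or shift the biscuit, do not bump the rack, and leave everything else on the table where it is. Finish while holding the mirror steady in the gripper at that place and angle, resting on nothing; do not put it down.

Things in the scene. Friction and masses are not known exactly. Their poses are not given: they have to be found in the camera images.
- mirror_grip (a point): grip point of the loose inspection mirror, at the centre of its straight handle (a bar 120 mm long, 16 mm wide, 16 mm high). The mirror's own x axis runs along the handle towards the glass, z is the normal of the reflecting face, y is across the handle. At the start the mirror lies level in its rest, reflecting face up, handle nearest the robot. Mass about 90 g, its balance point about 20 mm from here towards the glass
- mirror_glass (a point): centre of the mirror's round reflecting face (60 mm across, in a rim 66 mm across and 6 mm thick, on a stem 8 mm thick): 170 mm from mirror_grip along +x and 3 mm above the handle's mid-line; z is the outward normal of the reflecting side
- rest: fixed wooden spoon rest in which the handle lies: a foot 120 x 60 mm, 10 mm thick, with two notched uprights 10 mm thick, 92 mm apart (46 mm either side of mirror_grip along the handle), 44 mm wide, 49 mm high, notch floor at 40 mm. The space between the uprights is free for the fingers. Origin under the centre, x along the handle
- rack: fixed wire cooling rack on four legs: deck 200 mm deep (x) and 260 mm wide (y), wire tops 165 mm above the table, deck 10 mm thick; legs 8 mm thick at the four corners; on the table under it a baking tray 14 mm high. Origin on the table under its centre; its open front side, 100 mm from the origin at -x, faces the robot
- biscuit: star-shaped gingerbread biscuit (the only star on the rack), 90 mm tip to tip, 9 mm thick, lying loose on the wires near the front edge, its centre 45 to 55 mm behind that edge; iced on top. Origin at the centre of its underside, z up
- dot (a point): the paper dot, 16 mm across, on the underside of the star biscuit, at its centre, 165 mm above the table, facing down
- mirror: the same inspection mirror as a whole, 263 mm long; origin at the centre of the round head, axes as for mirror_grip
- lens (a point): centre of the front of the lens of the compact camera (fixed on a mini tripod to the left of the rack, its lens aimed down at view_spot), about 200 mm above the table, 285 mm from the dot horizontally
- view_spot (a point): unmarked point in the air at which the camera is aimed: 80 mm straight below the dot, 85 mm above the table. Its z axis is the direction in which a mirror there must face for the camera to see the dot: half-way between the direction to the dot (straight up) and the direction to the lens, so 34 degrees off vertical towards the camera
- round_a: round iced biscuit, 72 mm across, 9 mm thick, lying loose on the rear right part of the rack; bystander
- round_b: the same, on the rear left part of the rack; bystander
- bowl_yellow: small loose bowl, 96 mm across, 45 mm high, front right, between the mirror's rest and the robot; bystander
- bowl_clay: small loose bowl, 96 mm across, 45 mm high, front left; bystander
- nozzle: piping nozzle, a cone 26 mm across and 34 mm high standing on the table in front of the rack; bystander
- cutter: star-shaped sheet-metal biscuit cutter, about 80 mm across and 22 mm high, on the table in front of the rack; bystander
- jar: closed jar, 60 mm across, 90 mm high, at the front right; bystander
Mind the look-alikes: they are no part of the job. Of the things like the rest, leave any that is green; of the rest the smaller one is meant.

How it is judged:
By the outcome, as a careful person would: the job done as asked, in the order asked, and still so for the second after the job is handed in, while the arm keeps its last pose, push and grip.
It also fails if it takes over 43 s, if anything falls off the work surface, if the arm or the gripper's body presses on something with over 40 N, if the wrist force passes 120 N, or if a joint passes its speed limit or range.

ROBOT

A 6-joint arm with a two-finger parallel gripper is mounted at the origin on the work surface. World frame = base frame: x ahead of the robot, y to its left, z up, the work surface at z = 0. Lengths are in mm, angles in rad, forces in N, time in s.
With the tool pointing down it reaches from about 225 to 875 mm from the base axis. Payload 3.4 kg.
Tool frame: the origin (TCP) lies midway between the tips of the shut fingers; the grasp point (between the pads) lies 19 mm behind it (manip.grip_depth is the distance from the TCP to the grasp point, in mm); x points along the fingers, y is the direction in which the jaws open and shut, and the axes are right-handed (so a half turn about x gives the same grasp; the last joint's range is limited). The gripper opens to 85 mm and grips with 20 to 120 N. Pads are 22 mm wide; open, the fingers measure 114 mm over their backs; the gripper's body (76 mm by 85 mm) begins 54 mm behind the grasp point. The pads swing forward as they close: fully open they stand 13 mm farther back than shut.
Start: joints at [-1.467, 0.276, 1.505, -0, 1.361, -0.121], TCP at [128.17, -560.567, 231.328] pointing down, gripper open.
Joint ranges: [-2.89, 2.89], [-0.75, 2.08], [0.22, 2.7], [-1.18, 4.32], [0.11, 2.71], [-2.7, 2.7]. Speed limits (rad/s): [2.57, 2.57, 3.14, 3.14, 3.14, 3.14].

INTERFACE

Orientations are given as [roll, pitch, yaw] about the fixed x, y, z axes, in that order (R = Rz(yaw) Ry(pitch) Rx(roll)).
In Python, from bench import observe, capture, calibration, manip gives the robot as it stands.
- The arm moves only by the shell command python3 -m jog 'ROWS' [FORCE]. ROWS is text: rows parted by semicolons, each of 7 numbers parted by spaces: the shift along the world's x, y, z in m, then the turn, a rotation vector about the world's x, y, z in rad, then the opening, from 0 (shut) to 1 (fully open). A call has 1 to 10 rows; each row shifts and turns the commanded pose from where the row before left it; what a row does not reach is not made up. A row lasts 1/8 s, in which the tool goes at most 62.5 mm and 10.7 degrees, less where a joint would pass 70% of its speed; a pose out of reach is approached as far as the arm can. A call with a gripper value outside its range is refused whole. The fingers move at their own pace and stop on an object; FORCE is the grip in N (left out, the last holds). Time passes only in rows, so rows that do not move let the fingers close. It gives the time, the measured TCP pose, the force and the opening at its end, in the units of the state.
- observe(): the state, without advancing time (a new reading comes with each control period).
- capture(name): name is "scene" or "top" or "wrist"; returns (picture, depth): 400x640x3 uint8, red, green, blue; 400x640 float32, mm along the optical axis (not along the pixel's ray), 0 where there is no reading.
- calibration(name): a dict with "fx", "fy", "cx", "cy" (pixels), "dist" ([k1, k2, p1, p2, k3] as OpenCV has them; the pictures are not rectified), "xyz" and "attitude" of the camera in the world. Camera axes: x right, y down, z forward; pixel columns grow to the right and rows downward; lengths in mm; the calibration is good to about 2 mm. A picture is of the moment at which its call begins: read the wrist's pose just before it. calibration takes no time and is no camera call; for the wrist camera it gives the pose at the moment of the call.
- manip.close_job(): hands the job in, once; it reports no verdict.
The state is a dict: "t": time; "joint_positions": joint angles; "joint_vel": joint speeds; "effort": joint torques, N m; "ee_pos": TCP position; "tcp_rot": TCP orientation; "contact_force": force on the tool from outside, world axes, zero at the start; "torque": the same for the moment, N m; "opening": finger opening in mm.
Only numpy, scipy, OpenCV 4.12 (cv2) and the standard library are available. Lean on these libraries where they do the work, as an engineer would, in place of code of your own. Each camera call takes 0.05 s, during which the arm holds its last target.

## Working session

There is one attempt and no reset: what is moved stays moved. The work goes in short steps, Python scripts to look and compute and a shell command to move; the robot and the scene stay as the last step left them, time stands still between calls to the robot, and variables do not carry over. Pictures are saved under pics/ and viewed, and the job is handed in when it is done.

```bash
ls; mkdir -p pics; python3 - <<'E'
from bench import observe,capture,calibration,manip
import cv2,numpy as np
print(observe())
for n in ["scene","top","wrist"]:
    c=calibration(n);print(n,c)
    p,d=capture(n);cv2.imwrite(f"pics/{n}0.png",p[:,:,::-1]);np.savez(f"pics/{n}0.npz",p=p,d=d)
E
```

```text
pics
{'t': 0.0, 'joint_positions': array([-1.46701553e+00,  2.76604742e-01,  1.50614348e+00,  2.66267831e-05,
        1.36069565e+00, -1.21012375e-01]), 'joint_vel': array([ 0.00150464, -0.00010896, -0.00138965,  0.00020756, -0.00036239,
       -0.00104342]), 'effort': array([ 3.53009113e-03, -4.16767251e+01, -2.45804018e+01, -1.58329635e-04,
        1.09591315e-02, -4.70837662e-06]), 'ee_pos': array([ 128.11201188, -560.00240908,  230.4300331 ]), 'tcp_rot': array([-1.70586931,  1.56894493,  1.66051094]), 'contact_force': array([-0.37578186,  0.12008923,  0.12668863]), 'torque': array([-0.01850552,  0.01391346, -0.0325871 ]), 'opening': 85.28793583568999}
scene {'fx': 436.7607285859279, 'fy': 436.7607285859279, 'cx': 316.71004365456366, 'cy': 202.07080440289167, 'dist': array([-0.08844306,  0.        ,  0.        ,  0.        ,  0.        ]), 'xyz': array([1118.25022628, -386.21997862, 1167.51413581]), 'attitude': array([-2.50900239, -0.00956837,  1.12551765])}
top {'fx': 499.82779886526384, 'fy': 499.82779886526384, 'cx': 316.0405656742485, 'cy': 205.21684371630602, 'dist': array([0.02249091, 0.        , 0.        , 0.        , 0.        ]), 'xyz': array([ 349.59545652,  -78.54953222, 1439.50378815]), 'attitude': array([-3.06108815,  0.0199171 , -1.56248982])}
wrist {'fx': 305.0549886790347, 'fy': 305.0549886790347, 'cx': 316.9616341892533, 'cy': 195.88679047854941, 'dist': array([-0.05611818,  0.        ,  0.        ,  0.        ,  0.        ]), 'xyz': array([ 198.32840145, -543.25983455,  373.068919  ]), 'attitude': array([ 2.84862953e+00,  1.10720200e-03, -1.34495607e+00])}
```

View pics/scene0.png

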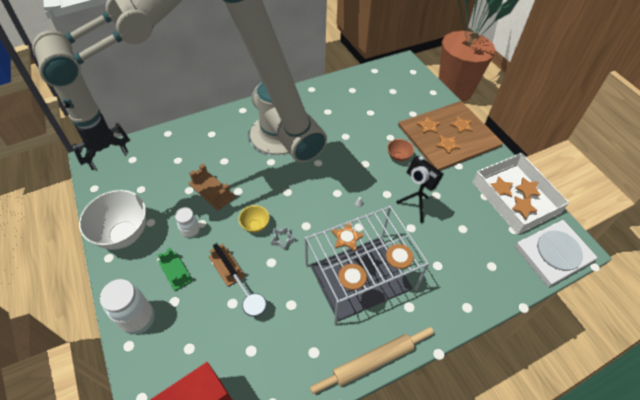

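View pics/top0.png

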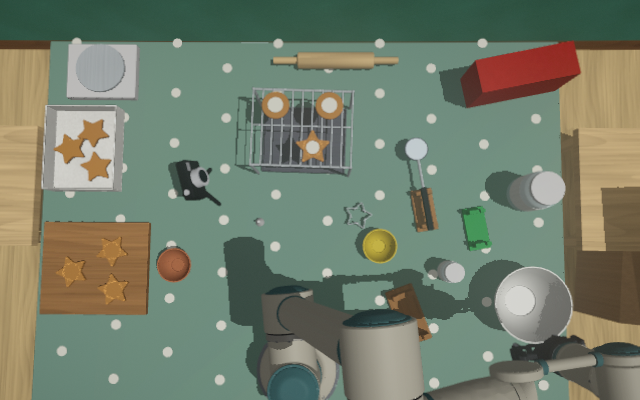

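View pics/wrist0.png

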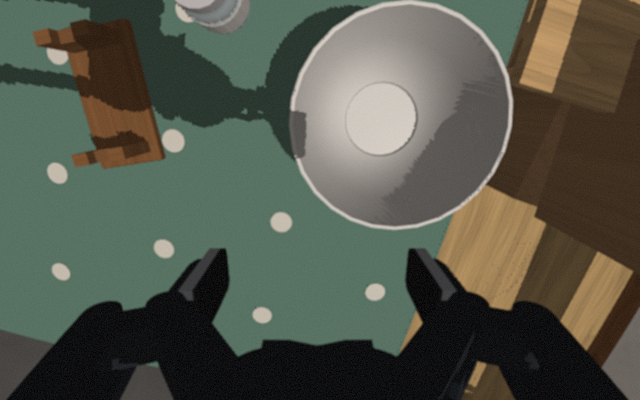

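The scene and top views show the mirror in the small brown rest (top 424,210, with the glass at 416,149). The star is on the rack (top 312,148), and the camera is on its tripod (top 195,178). Next I'll zoom in.

```bash
cat > h.py <<'E'
import numpy as np,cv2
from scipy.spatial.transform import Rotation as R
def K(c): return np.array([[c['fx'],0,c['cx']],[0,c['fy'],c['cy']],[0,0,1.]])
def Rc(c): return R.from_euler('xyz',c['attitude']).as_matrix()
def ray(c,uv):
    q=cv2.undistortPoints(np.array(uv,float).reshape(-1,1,2),K(c),c['dist']).reshape(-1,2)
    return np.c_[q,np.ones(len(q))]@Rc(c).T
def plane(c,uv,z):
    d=ray(c,uv); return c['xyz']+d*((z-c['xyz'][2])/d[:,2])[:,None]
def tri(c1,u1,c2,u2):
    d1=ray(c1,[u1])[0];d2=ray(c2,[u2])[0];A=np.c_[d1,-d2]
    s=np.linalg.lstsq(A,c2['xyz']-c1['xyz'],rcond=None)[0]
    a=c1['xyz']+s[0]*d1;b=c2['xyz']+s[1]*d2
    return (a+b)/2,np.linalg.norm(a-b)
def proj(c,P):
    P=np.array(P,float).reshape(-1,3);M=Rc(c).T
    return cv2.projectPoints(P,cv2.Rodrigues(M)[0],-M@c['xyz'],K(c),c['dist'])[0].reshape(-1,2)
E
python3 - <<'E'
import cv2,numpy as np
t=cv2.imread('pics/top0.png');s=cv2.imread('pics/scene0.png')
cv2.imwrite('pics/t_rack.png',cv2.resize(t[75:185,235:365],None,fx=6,fy=6,interpolation=2)[:600])
cv2.imwrite('pics/t_mir.png',cv2.resize(t[130:245,340:500],None,fx=5,fy=5,interpolation=2))
cv2.imwrite('pics/t_cam.png',cv2.resize(t[145:215,165:235],None,fx=8,fy=8,interpolation=2))
cv2.imwrite('pics/s_mir.png',cv2.resize(s[230:330,180:290],None,fx=6,fy=6,interpolation=2))
cv2.imwrite('pics/s_rack.png',cv2.resize(s[140:290,300:460],None,fx=5,fy=4,interpolation=2))
E
```

```text
(no output)
```

View pics/t_rack.png

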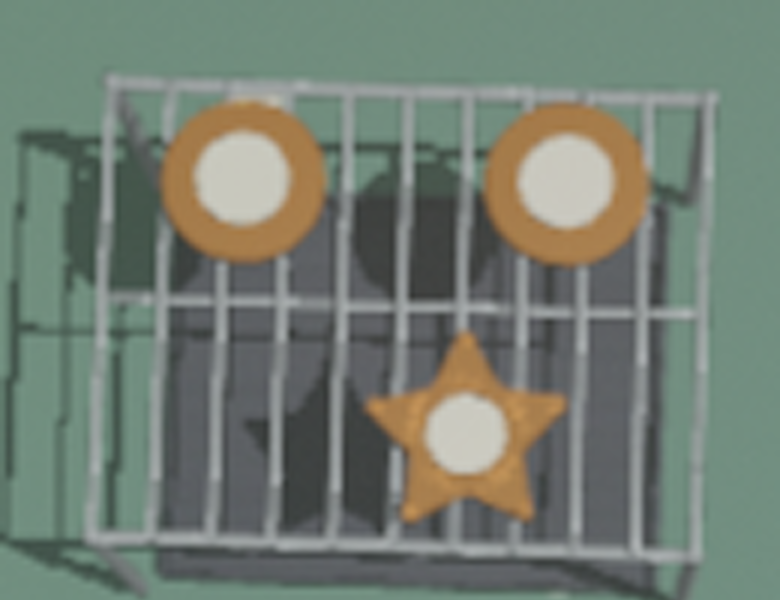

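View pics/t_mir.png

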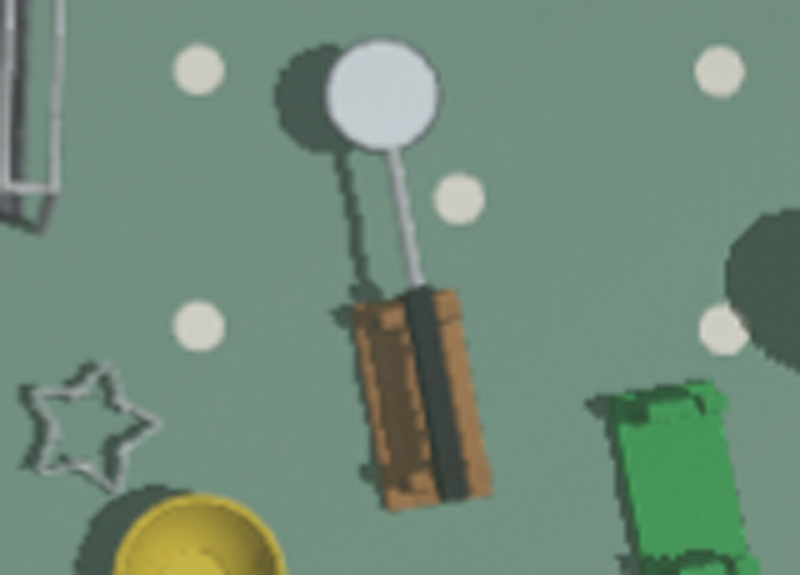

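View pics/t_cam.png

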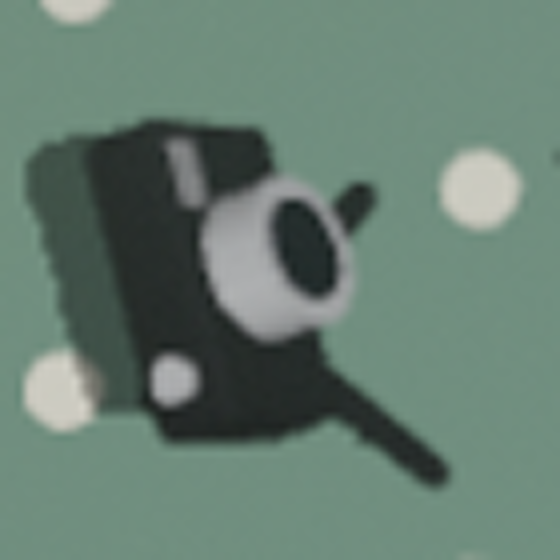

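View pics/s_mir.png

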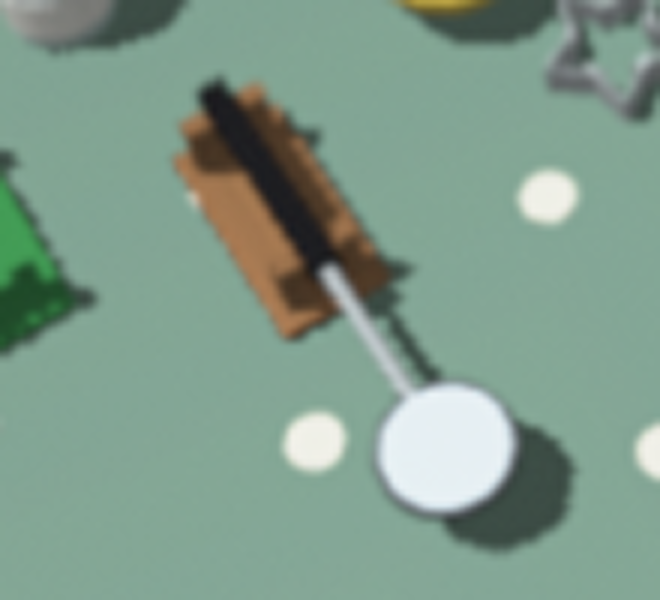

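View pics/s_rack.png

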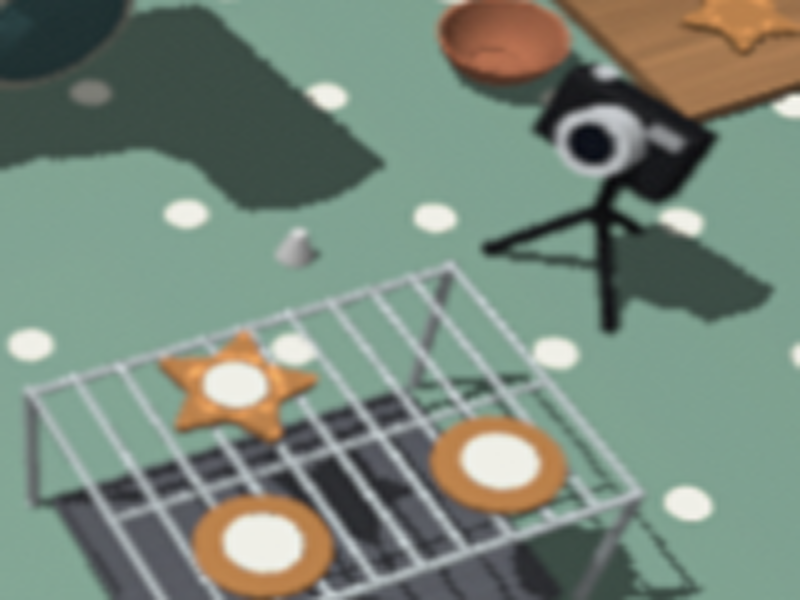

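```bash
python3 - <<'E'
from h import *
from bench import calibration
t=cv2.imread('pics/top0.png');s=cv2.imread('pics/scene0.png')
ct=calibration('top');cs=calibration('scene')
def cen(img,f,roi):
    x0,y0,x1,y1=roi;c=img[y0:y1,x0:x1].astype(int)
    m=f(c).astype(np.uint8)
    n,l,st,ce=cv2.connectedComponentsWithStats(m); k=1+np.argmax(st[1:,4])
    return ce[k]+[x0,y0],st[k,4],(l==k),(x0,y0)
white=lambda c:(c.min(2)>165)
org=lambda c:(c[...,2]-c[...,0]>50)
dark=lambda c:(c.max(2)<75)
# icing / star
for nm,im,c,roi in [('top',t,ct,(292,128,334,168)),('scene',s,cs,(330,220,366,250))]:
    a=cen(im,lambda q:(q.min(2)>150)&(q.max(2)-q.min(2)<50),roi);b=cen(im,org,roi)
    print(nm,'ice',a[0],a[1],plane(c,[a[0]],174)[0],'star',b[0],b[1])
    if nm=='top':ut=a[0]
    else: us=a[0]
print('tri ice',tri(ct,ut,cs,us))
gl=lambda q:(q.min(2)>170)
a=cen(t,lambda q:(q.min(2)>165),(400,135,435,165));b=cen(s,lambda q:(q.min(2)>195),(238,290,270,318))
print('glass',a[:2],b[:2],tri(ct,a[0],cs,b[0]),plane(ct,[a[0]],51)[0],plane(cs,[b[0]],51)[0])
a=cen(t,lambda q:(q.max(2)<85),(410,180,440,235));b=cen(s,lambda q:(q.max(2)<60),(210,240,240,276))
for nm,a,c in(('t',a,ct),('s',b,cs)):
    ys,xs=np.nonzero(a[2]);pts=np.c_[xs,ys].astype(np.float32)+a[3]
    r=cv2.minAreaRect(pts);bx=cv2.boxPoints(r);print(nm,a[0],a[1],r,'\n',plane(c,bx,56).round(1),plane(c,[a[0]],56),plane(c,[a[0]],52))
print('tri h',tri(ct,cen(t,lambda q:(q.max(2)<85),(410,180,440,235))[0],cs,b[0]))
print('lens',tri(ct,(203.2,176),cs,(418.4,175.8)))
# rack corners from top crop (scale 6, off 235,75)
cr=np.array([[112,80],[712,98],[697,556],[92,540]])/6+[235,75]
P=plane(ct,cr,165);print(P.round(1),np.linalg.norm(np.diff(np.r_[P,P[:1]],axis=0),axis=1))
cr2=np.array([[30,392],[452,266],[640,494]])/[5,4]+[300,140]
print(plane(cs,cr2,165).round(1))
E
```

```text
top ice [312.22962963 146.95555556] 135 [601.31815594 -41.47440658 174.        ] star [312.19587629 147.19072165] 388
scene ice [346.54867257 235.84070796] 113 [599.89840331 -39.89966328 174.        ] star [346.59402985 236.87761194] 335
tri ice (array([601.01705134, -41.15348899, 176.43003781]), np.float64(0.8597139191154609))
glass (array([416.07183908, 148.56609195]), np.int32(348)) (array([253.78171091, 304.02359882]), np.int32(339)) (array([ 622.19896813, -327.6653592 ,   52.80805475]), np.float64(1.3597294007768448)) [ 622.33651055 -328.63906817   51.        ] [ 621.65669684 -326.93741477   51.        ]Traceback (most recent call last):
  File "<stdin>", line 26, in <module>
cv2.error: OpenCV(4.12.0) /io/opencv/modules/imgproc/src/convhull.cpp:143: error: (-215:Assertion failed) total >= 0 && (depth == CV_32F || depth == CV_32S) in function 'convexHull'
```

```bash
cat > m.py <<'E'
from h import *
from bench import calibration
t=cv2.imread('pics/top0.png');s=cv2.imread('pics/scene0.png')
ct=calibration('top');cs=calibration('scene')
def cen(img,f,roi):
    x0,y0,x1,y1=roi;c=img[y0:y1,x0:x1].astype(int)
    m=f(c).astype(np.uint8)
    n,l,st,ce=cv2.connectedComponentsWithStats(m); k=1+np.argmax(st[1:,4])
    return ce[k]+[x0,y0],st[k,4],(l==k),(x0,y0)
E
python3 - <<'E'
from m import *
a=cen(t,lambda q:(q.max(2)<85)&(q[...,2]<q[...,1]+15),(410,184,440,235));b=cen(s,lambda q:(q.max(2)<60),(210,240,240,276))
for nm,a1,c in(('t',a,ct),('s',b,cs)):
    ys,xs=np.nonzero(a1[2]);pts=(np.c_[xs,ys]+np.array(a1[3])).astype(np.float32)
    r=cv2.minAreaRect(pts);bx=cv2.boxPoints(r);print(nm,a1[0],a1[1],r,'\n',plane(c,bx,56).round(1),plane(c,[a1[0]],56),plane(c,[a1[0]],52))
print('tri h',tri(ct,a[0],cs,b[0]))
print('lens',tri(ct,(203.2,176),cs,(418.4,175.8)))
cr=np.array([[112,80],[712,98],[697,556],[92,540]])/6+[235,75]
P=plane(ct,cr,165);print(P.round(1),np.linalg.norm(np.diff(np.r_[P,P[:1]],axis=0),axis=1))
cr2=np.array([[30,392],[452,266],[640,494]])/[5,4]+[300,140]
print(plane(cs,cr2,165).round(1))
E
```

```text
t [426.50574713 208.4137931 ] 261 ((426.1080017089844, 208.343994140625), (42.75362014770508, 7.065974712371826), 79.69515228271484) 
 [[ 510.9 -334.5   56. ]
 [ 514.6 -353.7   56. ]
 [ 398.2 -373.5   56. ]
 [ 394.6 -354.5   56. ]] [[ 454.19332483 -355.17042083   56.        ]] [[ 454.49573924 -355.97018991   52.        ]]
s [224.51794872 259.23589744] 195 ((224.5535888671875, 259.6452941894531), (36.09110641479492, 6.647373676300049), 55.7131233215332) 
 [[ 402.9 -375.9   56. ]
 [ 397.4 -357.1   56. ]
 [ 515.8 -335.4   56. ]
 [ 520.4 -353.4   56. ]] [[ 459.1414114  -354.83847995   56.        ]] [[ 456.76948002 -354.72554752   52.        ]]
tri h (array([ 454.96494444, -355.53493156,   49.6173009 ]), np.float64(1.8868722729109926))
lens (array([521.92555318, 232.40326219, 200.87181323]), np.float64(4.1852211710722065))
[[ 757.2  113.1  165. ]
 [ 749.8 -147.7  165. ]
 [ 549.6 -141.8  165. ]
 [ 555.2  118.2  165. ]] [260.83998618 200.27712668 260.02126837 202.06735436]
[[ 554.8 -138.6  165. ]
 [ 561.9  121.7  165. ]
 [ 761.2  116.1  165. ]]
```

Grip is about (455, -355.5, 48) with the handle at 9.5°. The glass is 169 mm away, against 170 given. The star is at about (600.5, -41), 48 mm behind the front edge. The lens is at about (522, 232, 201), 284 mm horizontally from the dot. All of these agree with the given sizes, so I'll move above the handle.

```bash
python3 -m jog '0.041 0.0256 0 0 0 -0.06 1;0.041 0.0256 0 0 0 0 1;0.041 0.0256 0 0 0 0 1;0.041 0.0256 0 0 0 0 1;0.041 0.0256 0 0 0 0 1;0.041 0.0256 0 0 0 0 1;0.041 0.0256 0 0 0 0 1;0.041 0.0256 0 0 0 0 1;0 0 -0.03 0 0 0 1;0 0 -0.03 0 0 0 1'
python3 - <<'E'
from h import *
from bench import *
o=observe();print(o['t'],o['ee_pos'],R.from_euler('xyz',o['tcp_rot']).as_matrix().round(3),o['joint_positions'])
c=calibration('wrist');p,d=capture('wrist');cv2.imwrite('pics/w1.png',p[:,:,::-1]);print(c['xyz'],c['attitude'])
import pickle;pickle.dump((c,p,d),open('pics/w1.pkl','wb'))
E
```

```text
t: 1.4
ee_pos: [456.9, -355.1, 170.6]
tcp_rot: [1.886, 1.57, -1.089]
contact_force: [0.6, -0.1, 0.1]
opening: 85.4
1.4 [ 456.94258648 -355.10521228  170.56056774] [[ 0.     0.166 -0.986]
 [-0.001 -0.986 -0.166]
 [-1.     0.001 -0.   ]] [-7.80745171e-01  3.20724561e-01  1.59526806e+00 -1.82663306e-04
  1.22505938e+00  6.23417435e-01]
[ 527.92677909 -342.19779694  313.10828038] [ 2.84866091e+00 -1.10503659e-03 -1.40309291e+00]
```

View pics/w1.png

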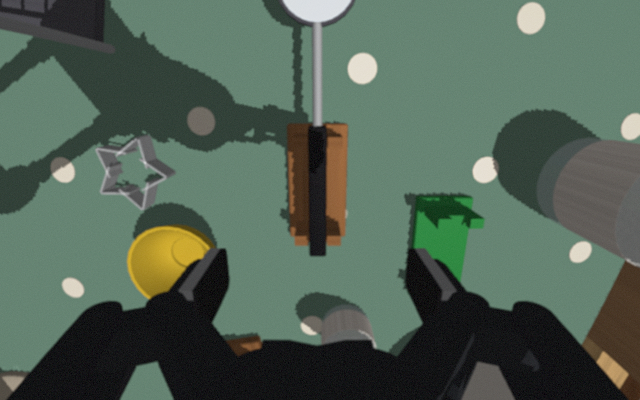

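The wrist view shows the handle vertical at column 317, with its ends at rows ~126 and 254. The yellow bowl and the green rest lie behind. I'll check the numbers.

```bash
python3 - <<'E'
from h import *
import pickle
c,p,d=pickle.load(open('pics/w1.pkl','rb'))
print(plane(c,[[309,126],[325,126],[309,255],[326,255]],56).round(1))
print('centre',plane(c,[[309,126],[325,126],[309,255],[326,255]],56).mean(0))
print('stem',plane(c,[[317.5,60]],51),'glassbottom',plane(c,[[317,23]],50))
from m import *
q=p[:,:,::-1].astype(int)
a=cen(q,lambda k:(k[...,2]-k[...,0]>90)&(k[...,1]-k[...,0]>60),(100,200,240,320))
print('bowl wrist',plane(c,[a[0]],45))
print('bowl top',plane(ct,[[380,246]],45),'jar',plane(ct,[[455,272]],90),'green',plane(ct,[[477,228]],40),'nozzle',plane(ct,[[259,221]],20),'cutter',plane(ct,[[357,215]],20),'clay',plane(ct,[[173,265]],45))
print('handle depth',d[180:200,317])
E
```

```text
[[ 509.9 -338.9   56. ]
 [ 512.1 -351.9   56. ]
 [ 393.2 -357.7   56. ]
 [ 395.9 -373.4   56. ]]
centre [ 452.75153503 -355.48480522   56.        ]
stem [[ 561.94077373 -337.16958443   51.        ]] glassbottom [[ 588.94489886 -332.19313098   50.        ]]
bowl wrist [[ 359.70011712 -215.0153168    45.        ]]
bowl top [[ 349.63108242 -228.1588018    45.        ]] jar [[ 282.52087749 -421.95950222   90.        ]] green [[ 401.8595403 -497.00191     40.       ]] nozzle [[417.71783459 112.78970902  20.        ]] cutter [[ 436.80752326 -165.90760805   20.        ]] clay [[292.33216865 346.87933184  45.        ]]
handle depth [265.93024 264.32788 264.8959  266.65164 266.54117 265.60748 266.26724
 266.907   267.72366 267.34592 267.42508 266.89975 267.69928 267.81693
 268.96402 268.83926 268.35358 269.16544 269.39966 268.83313]
```

```bash
python3 -m jog '-0.0025 -0.0004 -0.04 0 0 0 1;0 0 -0.04 0 0 0 1;0 0 -0.035 0 0 0 1;0 0 -0.018 0 0 0 1;0 0 -0.0085 0 0 0 1;0 0 0 0 0 0 1'; python3 -m jog '0 0 0 0 0 0 0.6;0 0 0 0 0 0 0.45;0 0 0 0 0 0 0.3;0 0 0 0 0 0 0.1;0 0 0 0 0 0 0;0 0 0 0 0 0 0;0 0 0 0 0 0 0;0 0 0 0 0 0 0' 60
python3 - <<'E'
from h import *
from bench import *
o=observe();print(o['t'],o['ee_pos'],o['opening'],o['contact_force'],o['torque'])
p,d=capture('wrist');cv2.imwrite('pics/w2.png',p[:,:,::-1])
E
```

```text
t: 2.2
ee_pos: [453.6, -356.3, 29.8]
tcp_rot: [-0.787, 1.57, 2.52]
contact_force: [0.5, -0.1, 0.7]
opening: 85.2
t: 3.2
ee_pos: [453.9, -356.3, 30.3]
tcp_rot: [2.15, 1.57, -0.827]
contact_force: [-0.7, 0.5, 6.2]
opening: 14.9
3.2 [ 453.8753615  -356.30927234   30.31628892] 14.851248351626307 [-0.7485457   0.47122744  6.23815423] [0.07518943 0.13030434 0.00060859]
```

View pics/w2.png

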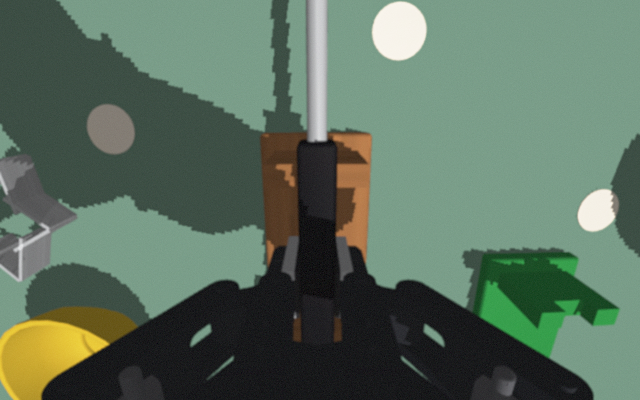

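The handle is gripped squarely between the pads, at an opening of 14.9 mm. I'll lift it.

```bash
python3 -m jog '0 0 0.01 0 0 0 0;0 0 0.02 0 0 0 0;0 0 0.03 0 0 0 0;0 0 0.03 0 0 0 0;0 0 0.03 0 0 0 0;0 0 0 0 0 0 0'
python3 - <<'E'
from h import *
from bench import *
o=observe();M=R.from_euler('xyz',o['tcp_rot']).as_matrix();print(o['t'],o['ee_pos'],o['opening'],o['contact_force'],o['torque'],o['joint_positions']);print(M.round(4))
for n in ['wrist','top','scene']:
    c=calibration(n);p,d=capture(n);cv2.imwrite(f'pics/{n}3.png',p[:,:,::-1]);np.savez(f'pics/{n}3.npz',p=p,d=d)
    if n!='wrist':
        t=p
E
```

```text
t: 4.0
ee_pos: [454.8, -357.3, 152.2]
tcp_rot: [2.17, 1.565, -0.807]
contact_force: [-0.2, -0.3, -0.8]
opening: 14.8
4.0 [ 454.83674511 -357.34801725  152.2322268 ] 14.802799850248793 [-0.22345386 -0.32285618 -0.77153168] [ 0.01837438  0.04227703 -0.07083041] [-7.86137163e-01  3.32226546e-01  1.62687476e+00 -1.20824520e-04
  1.17702328e+00  6.19925936e-01]
[[ 0.0038  0.164  -0.9864]
 [-0.0039 -0.9864 -0.164 ]
 [-1.      0.0045 -0.0031]]
```

View pics/top3.png

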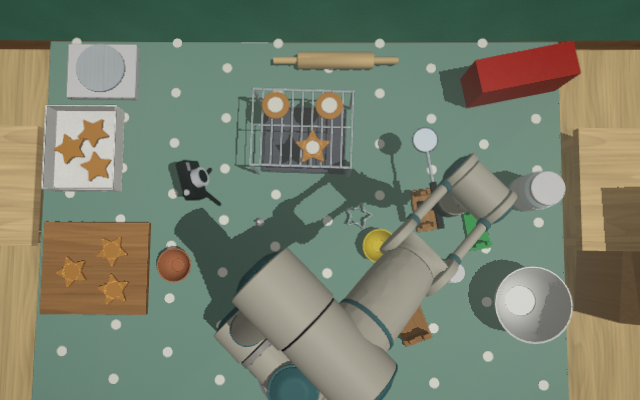

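View pics/wrist3.png

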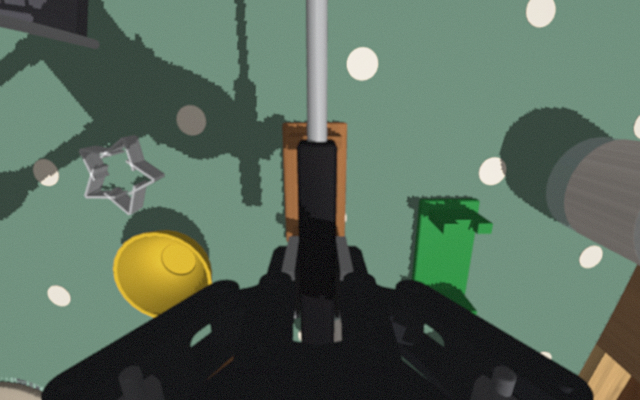

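View pics/scene3.png

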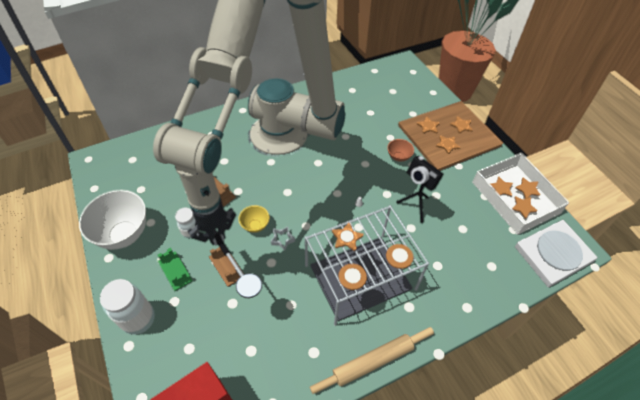

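The mirror is lifted and the handle is square in the fingers (wrist view column 317). The glass is at top (425,140) and scene (249,286). I'll check whether it pitched in the grip.

```bash
python3 - <<'E'
from m import *
t=cv2.imread('pics/top3.png');s=cv2.imread('pics/scene3.png')
a=cen(t,lambda q:(q.min(2)>165),(405,122,445,158));b=cen(s,lambda q:(q.min(2)>190),(230,268,268,304))
for z in (a,b):
    ys,xs=np.nonzero(z[2]);print(z[0],z[1],cv2.minAreaRect((np.c_[xs,ys]).astype(np.float32))[1])
P,e=tri(ct,a[0],cs,b[0]);print(P,e)
M=np.array([[0.0038,0.164,-.9864],[-.0039,-.9864,-.164],[-1,.0045,-.0031]])
g=np.array([454.84,-357.35,152.23])-19*M[:,0]
print('grip',g,'glass in tool',M.T@(P-g), np.linalg.norm(P-g))
print('predicted level',g-170*M[:,2]-3*M[:,0])
E
```

```text
[424.87409201 139.4527845 ] 413 (22.0, 22.0)
[248.26213592 284.81553398] 412 (23.193105697631836, 21.21320343017578)
[ 622.19456149 -328.3826121   173.26398089] 1.5616875270776778
grip [ 454.7678 -357.2759  171.23  ] glass in tool [  -1.51044301   -1.03319738 -169.89456209] 169.913741726676
predicted level [ 622.4444 -329.3842  174.757 ]
```

The mirror is level in the hand to within 0.5° and the offset matches. I'll refine the lens position and work out the target pose.

```bash
cat > tgt.py <<'E'
from m import *
from bench import observe
D=np.array([600.8,-41.0,165.]);V=D-[0,0,80.]
L=np.array([522.,232.4,200.5])
l=(L-V)/np.linalg.norm(L-V);n=l+[0,0,1];n/=np.linalg.norm(n)
u=np.cross([-0.,0,1],n);u=-u/np.linalg.norm(u)
if u[0]<0:u=-u
Mf=np.c_[-n,np.cross(-u,-n),-u]
off=np.array([-20.8,-0.5,-170.])
Tf=V-Mf@off
def go(target,Mt=Mf):
    o=observe();M=R.from_euler('xyz',o['tcp_rot']).as_matrix()
    rv=R.from_matrix(Mt@M.T).as_rotvec()
    print('t',o['t'],'tcp',o['ee_pos'].round(1),'dpos mm',(target-o['ee_pos']).round(1),'rotvec',rv.round(4),np.degrees(np.linalg.norm(rv)).round(2),'open',o['opening'].round(1),'F',o['contact_force'].round(1))
    print('j',o['joint_positions'].round(3),'glass',(o['ee_pos']+M@off).round(1),'n err deg',np.degrees(np.arccos((-M[:,0])@n)).round(2))
E
python3 - <<'E'
from tgt import *
for im,roi,c in ((t,(196,168,212,186),ct),(s,(408,165,430,188),cs)):
    b=cen(im,lambda q:q.max(2)<75,roi);x0,y0,x1,y1=roi
    print(b[0],b[1]);w=cen(im,lambda q:q.min(2)>110,roi);print('ring',w[0],w[1])
    if c is ct:at=b[0]
    else:as_=b[0]
print(tri(ct,at,cs,as_),plane(ct,[at],200),plane(cs,[as_],200))
print('n',n,'u',u,'Tf',Tf,np.linalg.norm((L-D)[:2]),np.degrees(np.arccos(n[2])));go(Tf);go(Tf-120*u)
E
```

```text
[202.66153846 175.6       ] 65
ring [202.92528736 178.06321839] 174
[416.90277778 167.45833333] 72
ring [417.2627451  176.98823529] 255
(array([517.21976266, 223.43676822, 237.45123521]), np.float64(1.6236427555555193)) [[522.04069792 232.0728043  200.        ]] [[493.24032637 248.85996015 200.        ]]
n [-0.15467949  0.53666716  0.8294954 ] u [ 0.96088476  0.2769485  -0.        ] Tf [440.78178726 -99.64244633  68.02575248] 284.5294360870242 33.95306188736976Traceback (most recent call last):
  File "<stdin>", line 8, in <module>
  File "tgt.py", line 14, in go
    print('t',o['t'],'tcp',o['ee_pos'].round(1),'dpos mm',(target-o['ee_pos']).round(1),'rotvec',rv.round(4),np.degrees(np.linalg.norm(rv)).round(2),'open',o['opening'].round(1),'F',o['contact_force'].round(1))
                                                                                                                                                            ^^^^^^^^^^^^^^^^^^
AttributeError: 'float' object has no attribute 'round'
```

```bash
sed -i "s/o\['opening'\].round(1)/round(o['opening'],1)/" tgt.py; python3 - <<'E'
from tgt import *
b=cen(s,lambda q:q.max(2)<85,(411,170,426,182));print(b[0],b[1]);print(b[2].astype(int))
for zz in (b[0],b[0]+[0,.5]): print(tri(ct,(202.9,175.8),cs,zz),plane(cs,[zz],200),plane(ct,[(202.9,175.8)],200))
im=cv2.resize(s[155:195,400:440],None,fx=14,fy=14,interpolation=cv2.INTER_CUBIC);cv2.imwrite('pics/s_lens.png',im)
go(Tf);go(Tf-120*u)
E
```

```text
[417.84057971 175.52173913] 69
[[0 0 0 0 0 0 0 0 0 0 0 0 0 0 0]
 [0 0 0 0 0 1 1 1 1 0 0 0 0 0 0]
 [0 0 0 0 1 1 1 1 1 1 0 0 0 0 0]
 [0 0 0 1 1 1 1 1 1 1 0 0 0 0 0]
 [0 0 0 1 1 1 1 1 1 1 1 0 0 0 0]
 [0 0 0 1 1 1 1 1 1 1 1 1 0 0 0]
 [0 0 0 1 1 1 1 1 1 1 1 1 0 0 0]
 [0 0 0 1 1 1 1 1 1 1 1 1 0 0 0]
 [0 0 0 0 1 1 1 1 1 1 1 0 0 0 0]
 [0 0 0 0 0 1 1 1 1 1 1 0 0 0 0]
 [0 0 0 0 0 0 1 1 1 1 0 0 0 0 0]
 [0 0 0 0 0 0 0 0 0 0 0 0 0 0 0]]
(array([521.64299189, 231.70139205, 202.43302611]), np.float64(1.8419428577786163)) [[520.38975261 234.21053998 200.        ]] [[521.53874478 231.45999017 200.        ]]
(array([521.90013694, 232.15975545, 200.2404714 ]), np.float64(1.646675686613745)) [[521.97582032 233.16188507 200.        ]] [[521.53874478 231.45999017 200.        ]]
t 4.15 tcp [ 452.9 -355.4  148.6] dpos mm [-12.1 255.8 -80.6] rotvec [-0.5798 -0.1328  0.1129] 34.69 open 15.3 F [-0.5  0.  -1.4]
j [-0.786  0.335  1.632 -0.     1.177  0.62 ] glass [ 620.5 -327.1  169.1] n err deg 34.07
t 4.15 tcp [ 452.9 -355.4  148.6] dpos mm [-127.4  222.6  -80.6] rotvec [-0.5798 -0.1328  0.1129] 34.69 open 15.3 F [-0.5  0.  -1.4]
j [-0.786  0.335  1.632 -0.     1.177  0.62 ] glass [ 620.5 -327.1  169.1] n err deg 34.07
```

View pics/s_lens.png

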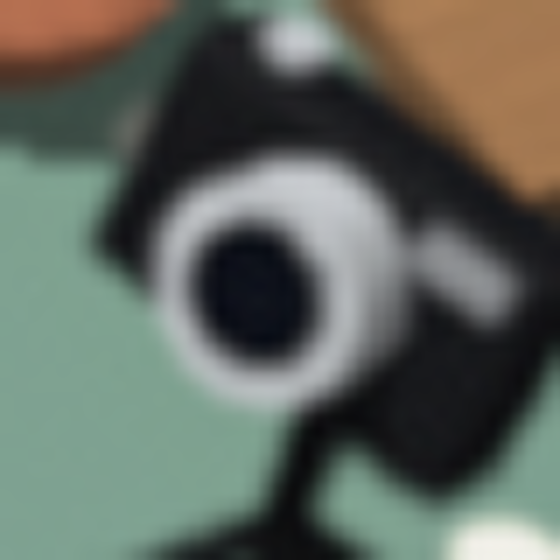

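The lens is confirmed at (521.8, 232.2, 200.5). I'll pull the mirror back clear of the rack corner, then swing and tilt it while staying high over the yellow bowl.

```bash
python3 -m jog '-0.043 0 0 0 0 0 0;-0.043 0 0 0 0 0 0;-0.041 0 0 0 0 0 0;0 0.037 -0.005 -0.097 -0.022 0.019 0;0 0.037 -0.005 -0.097 -0.022 0.019 0;0 0.037 -0.005 -0.097 -0.022 0.019 0;0 0.037 -0.010 -0.097 -0.022 0.019 0;0 0.037 -0.015 -0.097 -0.022 0.019 0;0 0.037 -0.015 -0.097 -0.022 0.019 0;0 0 0 0 0 0 0'; python3 - <<'E'
from tgt import *
go(Tf-120*u)
from bench import *
for k in ('scene','top','wrist'):
    p,d=capture(k);cv2.imwrite(f'pics/{k}4.png',p[:,:,::-1])
go(Tf-120*u)
E
```

```text
t: 5.4
ee_pos: [321.8, -160.4, 101.3]
tcp_rot: [1.529, 1.06, -1.345]
contact_force: [0.4, 0.5, -2.1]
opening: 14.7
t 5.4 tcp [ 321.8 -160.4  101.3] dpos mm [  3.7  27.5 -33.3] rotvec [-0.0742 -0.0416  0.0192] 5.0 open 14.7 F [ 0.4  0.5 -2.1]
j [-0.202  0.043  2.338 -0.773  0.689  1.693] glass [ 483.5 -106.   115.8] n err deg 4.99
t 5.55 tcp [ 324.1 -163.7  103.6] dpos mm [  1.4  30.8 -35.5] rotvec [-0.0731 -0.0352  0.0262] 4.89 open 15.2 F [ 0.8 -0.3 -0.3]
j [-0.21   0.041  2.332 -0.773  0.689  1.692] glass [ 486.1 -110.4  119. ] n err deg 4.82
```

View pics/scene4.png

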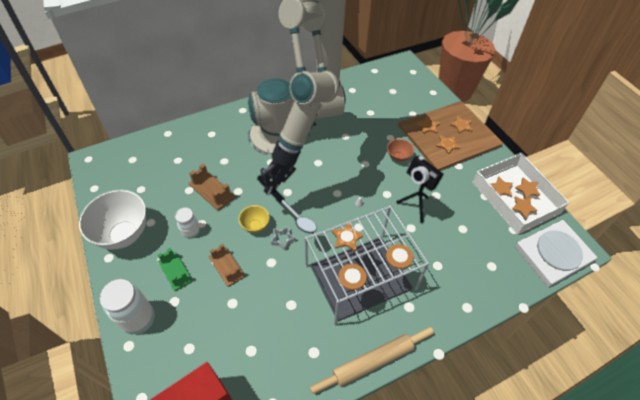

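View pics/wrist4.png

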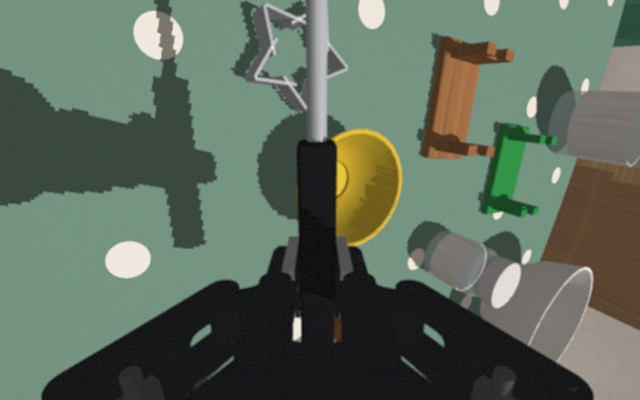

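The mirror is out in front of the rack (glass at scene 307,225) and well above the yellow bowl. I'll apply the remainder that a speed-limited row lost.

```bash
python3 -m jog '0 0.010 -0.004 -0.024 -0.012 0.009 0;0.001 0.010 -0.004 -0.024 -0.012 0.009 0;0 0.010 -0.004 -0.025 -0.011 0.008 0;0 0 0 0 0 0 0;0 0 0 0 0 0 0'; python3 - <<'E'
from tgt import *
go(Tf-120*u)
E
```

```text
t: 6.18
ee_pos: [325.4, -134.3, 92.1]
tcp_rot: [1.573, 0.978, -1.291]
contact_force: [-0.2, -0.8, -1.1]
opening: 15.2
t 6.175 tcp [ 325.4 -134.3   92.1] dpos mm [  0.1   1.4 -24.1] rotvec [0.0001 0.0012 0.0022] 0.15 open 15.2 F [-0.2 -0.8 -1.1]
j [-0.03   0.09   2.391 -0.958  0.709  2.029] glass [485.5 -76.  109.3] n err deg 0.03
```

```bash
python3 -m jog '0.019 0.006 0 0 0 0 0;0.019 0.006 -0.004 0 0 0 0;0.019 0.006 -0.005 0 0 0 0;0.019 0.006 -0.005 0 0 0 0;0.019 0.005 -0.005 0 0 0 0;0.012 0.004 -0.004 0 0 0 0;0.008 0.002 -0.001 0 0 0 0;0 0 0 0 0 0 0;0 0 0 0 0 0 0'; python3 - <<'E'
from tgt import *
from bench import *
go(Tf)
for k in ('scene','top','wrist'):
    p,d=capture(k);cv2.imwrite(f'pics/{k}5.png',p[:,:,::-1]);np.savez(f'pics/{k}5.npz',p=p,d=d)
go(Tf)
for k,r in (('scene',(290,190,450,310)),('top',(180,80,420,260))):
    i=cv2.imread(f'pics/{k}5.png')[r[1]:r[3],r[0]:r[2]];f=min(800/i.shape[1],600/i.shape[0]);cv2.imwrite(f'pics/{k}5z.png',cv2.resize(i,None,fx=f,fy=f,interpolation=2))
E
```

```text
t: 7.3
ee_pos: [439.0, -98.6, 67.7]
tcp_rot: [1.57, 0.978, -1.291]
contact_force: [0.3, 0.2, -1.0]
opening: 15.2
t 7.3 tcp [439.  -98.6  67.7] dpos mm [ 1.8 -1.1  0.3] rotvec [ 0.0007 -0.0002  0.0006] 0.05 open 15.2 F [ 0.3  0.2 -1. ]
j [ 0.072  0.289  2.196 -0.922  0.757  2.086] glass [599.1 -40.   84.6] n err deg 0.05
t 7.45 tcp [439.2 -98.5  67.9] dpos mm [ 1.5 -1.1  0.1] rotvec [0.0005 0.0004 0.0005] 0.04 open 15.1 F [-0.3 -0.1 -1.1]
j [ 0.072  0.289  2.195 -0.922  0.757  2.086] glass [599.3 -40.   84.9] n err deg 0.03
```

View pics/scene5z.png

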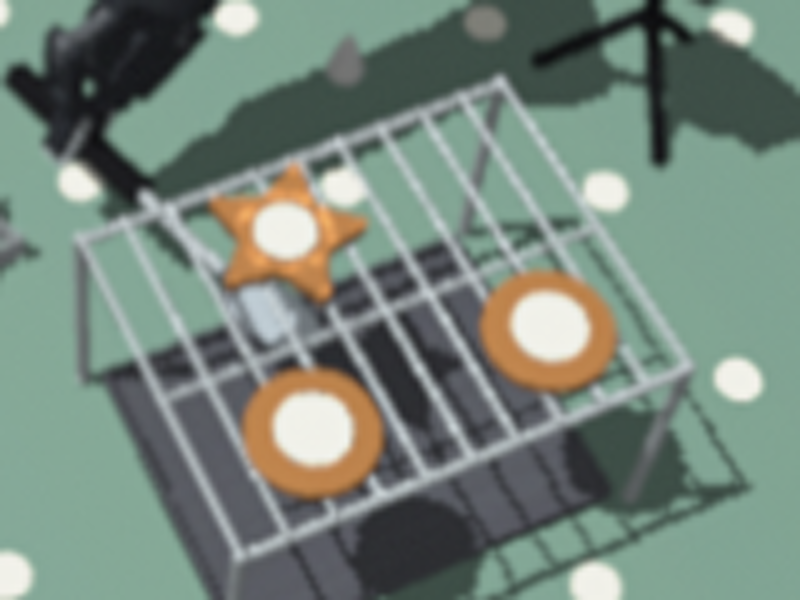

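View pics/top5z.png

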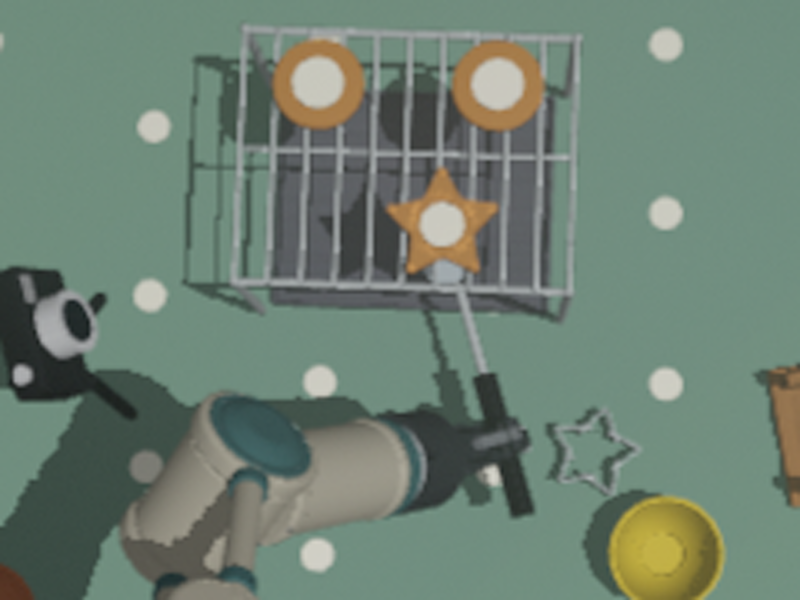

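View pics/wrist5.png

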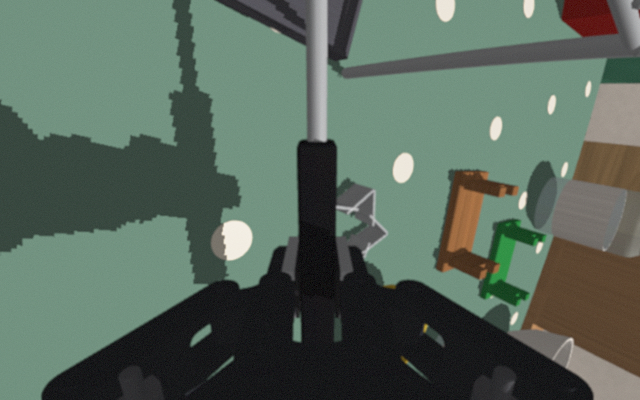

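The glass is under the star and only the tip of the star hides it in the top view. The rack and biscuits look unmoved. I'll check this against the pixels.

```bash
python3 - <<'E'
from tgt import *
o=observe();M=R.from_euler('xyz',o['tcp_rot']).as_matrix();G=o['ee_pos']+M@off
ux=-M[:,2];nz=-M[:,0]
pts=[G-110*ux+5*nz*1, G-230*ux+5*nz, G, G-33*ux-3*nz, G-110*ux-3*nz]
for c,k in((ct,'top'),(cs,'scene')):
    print(k,proj(c,pts).round(1).tolist())
    im=cv2.imread(f'pics/{k}5.png');q=proj(c,pts)
    th=np.linspace(0,2*np.pi,60);e1=M[:,2];e2=M[:,1]
    ring=proj(c,[G+30*(np.cos(a)*e1+np.sin(a)*e2) for a in th])
    x0,y0=(270,130) if k=='top' else (290,190);x1,y1=x0+90,y0+ (110 if k=='top' else 70)
    f=6 if k=='top' else 8
    z=cv2.resize(im[y0:y1,x0:x1],None,fx=f,fy=f,interpolation=2)
    z=z[:600]
    for P in ring: cv2.circle(z,tuple(np.round((P-[x0,y0]+.5)*f).astype(int).tolist()),1,(0,0,255),-1)
    for P in q: cv2.circle(z,tuple(np.round((P-[x0,y0]+.5)*f).astype(int).tolist()),3,(255,0,255),-1)
    cv2.imwrite(f'pics/chk_{k}.png',z)
    im0=cv2.imread(f'pics/{k}0.png')
    for nm,r in ((('star',(292,128,334,168)),('ra',(318,92,342,120)),('rb',(262,92,288,120)),('bowl',(355,225,402,268))) if k=='top' else (('star',(330,220,366,250)),('ra',(336,260,370,292)),('rb',(384,242,416,272)),('bowl',(236,204,274,236)))):
        fo=lambda w:(w[...,2]-w[...,0]>50)
        print(nm,cen(im0,fo,r)[:2],cen(im,fo,r)[:2])
E
```

```text
top [[322.4, 192.6], [334.4, 235.2], [312.6, 154.1], [316.4, 165.5], [324.0, 192.4]]
star (array([312.19587629, 147.19072165]), np.int32(388)) (array([312.14766839, 147.17098446]), np.int32(386))
ra (array([329.59710145, 105.6       ]), np.int32(345)) (array([329.59302326, 105.63953488]), np.int32(344))
rb (array([274.92370572, 105.14986376]), np.int32(367)) (array([274.93424658, 105.13424658]), np.int32(365))
bowl (array([379.40981857, 245.62113127]), np.int32(937)) (array([379.43663472, 245.59637913]), np.int32(939))
scene [[319.3, 226.5], [293.3, 201.7], [344.4, 252.3], [336.0, 245.5], [318.2, 228.6]]
star (array([346.59402985, 236.87761194]), np.int32(335)) (array([346.60650888, 236.89349112]), np.int32(338))
ra (array([352.1       , 276.60512821]), np.int32(390)) (array([352.06122449, 276.54591837]), np.int32(392))
rb (array([398.86819484, 256.23209169]), np.int32(349)) (array([398.84419263, 256.19830028]), np.int32(353))
bowl (array([253.63246554, 217.97396631]), np.int32(653)) (array([253.63133641, 218.03072197]), np.int32(651))
```

View pics/chk_top.png

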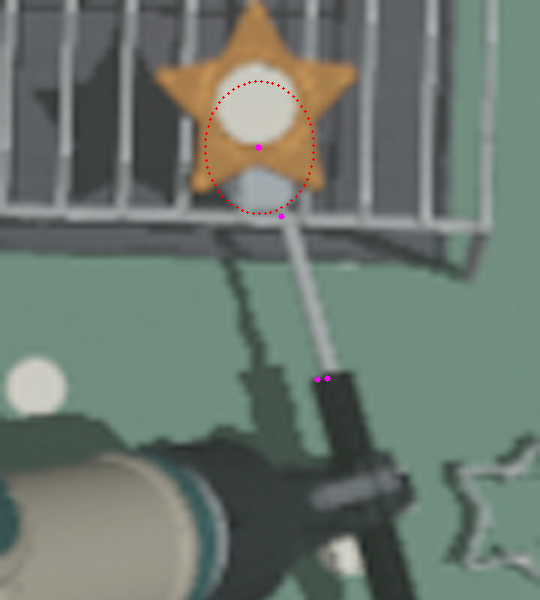

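View pics/chk_scene.png

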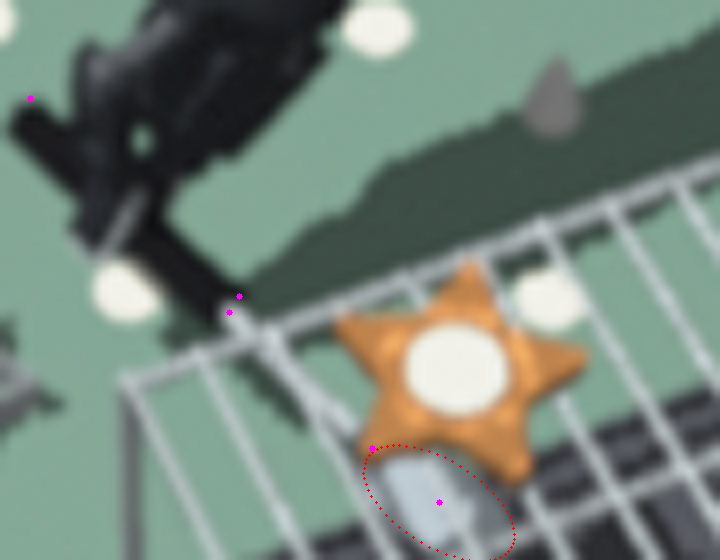

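Everything else on the table is unmoved to within 0.05 px. The stem looks about 1 px off the prediction in the top view, so I'll measure it more carefully in both views.

```bash
python3 - <<'E'
from tgt import *
o=observe();M=R.from_euler('xyz',o['tcp_rot']).as_matrix();G=o['ee_pos']+M@off
ux=-M[:,2];nz=-M[:,0]
t0=cv2.imread('pics/top0.png').astype(int);t5=cv2.imread('pics/top5.png').astype(int)
s0=cv2.imread('pics/scene0.png').astype(int);s5=cv2.imread('pics/scene5.png').astype(int)
line=[G-a*ux-3*nz for a in np.linspace(35,230,60)]
q=proj(ct,line)
def edge(img,P,dirv,L=5):
    pass
import scipy.ndimage as nd
def prof(img,P,tang,L=6):
    nrm=np.array([-tang[1],tang[0]])
    ss=np.arange(-L,L+.01,.25)
    xy=P[:,None]+nrm[:,None]*ss
    g=np.stack([nd.map_coordinates(img[...,k].astype(float),[xy[1],xy[0]],order=1) for k in range(3)],-1)
    return ss,g,nrm
for nm,c,img in(('top',ct,t5),('scene',cs,s5)):
    q=proj(c,line);tg=(q[-1]-q[0])/np.linalg.norm(q[-1]-q[0])
    for a in (48,60,72,84,95,103,112,116,120,124,128,134,140,200,208,214,220,225):
        P=proj(c,[G-a*ux-3*nz])[0];ss,g,nr=prof(img,P,tg)
        if a<110: w=np.clip(30-(g[...,1]-g[...,2]),0,None); w=np.clip(g[...,2]-(g[...,2][[0,-1]].mean()+15),0,None)
        else: w=np.clip(70-g.max(-1),0,None)
        print(nm,a,P.round(1),'off px along normal',nr.round(2),round((w*ss).sum()/max(w.sum(),1),2),'w',round((w>w.max()/2).sum()*.25,2))
E
```

```text
top 48 [317.9 170.8] off px along normal [-0.96  0.27] -1.02 w 2.75
top 60 [319.1 174.9] off px along normal [-0.96  0.27] -1.11 w 2.0
top 72 [320.2 179.1] off px along normal [-0.96  0.27] -1.06 w 1.75
top 84 [321.4 183.3] off px along normal [-0.96  0.27] -1.04 w 1.75
top 95 [322.5 187.2] off px along normal [-0.96  0.27] -1.03 w 1.75
top 103 [323.3 190. ] off px along normal [-0.96  0.27] -1.09 w 2.0
top 112 [324.2 193.1] off px along normal [-0.96  0.27] -0.57 w 5.0
top 116 [324.6 194.5] off px along normal [-0.96  0.27] -0.64 w 5.25
top 120 [325.  195.9] off px along normal [-0.96  0.27] -0.53 w 5.5
top 124 [325.4 197.3] off px along normal [-0.96  0.27] -0.7 w 5.25
top 128 [325.8 198.8] off px along normal [-0.96  0.27] -0.67 w 5.5
top 134 [326.4 200.9] off px along normal [-0.96  0.27] -0.59 w 5.0
top 140 [327. 203.] off px along normal [-0.96  0.27] -0.53 w 5.5
top 200 [332.9 224.2] off px along normal [-0.96  0.27] -0.61 w 5.5
top 208 [333.7 227. ] off px along normal [-0.96  0.27] -0.66 w 5.75
top 214 [334.3 229.2] off px along normal [-0.96  0.27] -0.71 w 5.25
top 220 [334
[... 679 characters left out ...]

scene 120 [315.9 226.4] off px along normal [ 0.69 -0.72] -0.47 w 5.5
scene 124 [315.  225.6] off px along normal [ 0.69 -0.72] -0.45 w 5.25
scene 128 [314.2 224.7] off px along normal [ 0.69 -0.72] -0.4 w 5.25
scene 134 [312.8 223.4] off px along normal [ 0.69 -0.72] -0.29 w 4.75
scene 140 [311.5 222.2] off px along normal [ 0.69 -0.72] -0.23 w 4.75
scene 200 [298.5 209.8] off px along normal [ 0.69 -0.72] 1.57 w 8.5
scene 208 [296.8 208.2] off px along normal [ 0.69 -0.72] 1.7 w 8.5
scene 214 [295.5 207. ] off px along normal [ 0.69 -0.72] 0.46 w 4.5
scene 220 [294.3 205.8] off px along normal [ 0.69 -0.72] -0.15 w 4.0
scene 225 [293.2 204.8] off px along normal [ 0.69 -0.72] -0.16 w 3.75
```

In each view the glass and the star agree to about 1 mm sideways. The shared 2 mm offset in the top view is within its calibration. I'll make a last 1 mm trim, check that everything holds still, and hand in.

```bash
python3 -m jog '0.001 -0.001 0 0 0 0 0;0 0 0 0 0 0 0;0 0 0 0 0 0 0;0 0 0 0 0 0 0'; python3 - <<'E'
from tgt import *
from bench import *
go(Tf)
for k in ('top','scene'):
    p,d=capture(k);cv2.imwrite(f'pics/{k}6.png',p[:,:,::-1])
    a=cv2.imread(f'pics/{k}0.png').astype(int);b=p[:,:,::-1].astype(int)
    for nm,r in {'top':{'cutter':(340,200,372,230),'nozzle':(250,214,268,228),'rest':(408,182,440,236),'star':(292,128,334,168),'cam':(175,155,222,208)},'scene':{'cutter':(270,222,298,252),'star':(330,220,366,250),'cam':(400,155,445,225),'jar':(172,204,204,240)}}[k].items():
        print(k,nm,'mean abs diff',np.abs(a-b)[r[1]:r[3],r[0]:r[2]].mean().round(1))
go(Tf)
print(np.abs(observe()['joint_vel']).max())
E
```

```text
t: 7.95
ee_pos: [440.9, -99.4, 67.7]
tcp_rot: [1.571, 0.978, -1.29]
contact_force: [-0.4, 0.5, -0.8]
opening: 14.8
t 7.95 tcp [440.9 -99.4  67.7] dpos mm [-0.1 -0.3  0.3] rotvec [0.0004 0.0005 0.0001] 0.04 open 14.8 F [-0.4  0.5 -0.8]
j [ 0.07   0.291  2.193 -0.922  0.756  2.083] glass [600.9 -40.7  84.7] n err deg 0.03
top cutter mean abs diff 0.8
top nozzle mean abs diff 35.0
top rest mean abs diff 14.4
top star mean abs diff 3.3
top cam mean abs diff 6.4
scene cutter mean abs diff 1.9
scene star mean abs diff 12.3
scene cam mean abs diff 11.1
scene jar mean abs diff 18.2
t 8.05 tcp [440.9 -99.4  67.7] dpos mm [-0.1 -0.3  0.3] rotvec [0.0004 0.0004 0.0001] 0.04 open 14.4 F [ 0.7  0.2 -0.6]
j [ 0.07   0.291  2.193 -0.922  0.756  2.083] glass [600.9 -40.7  84.7] n err deg 0.03
0.002890705912645817
```

View pics/scene6.png

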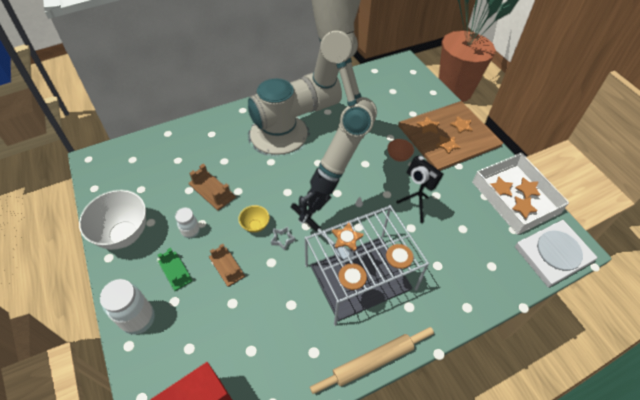

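The scene view shows the mirror under the star (345,252) with everything in place. The remaining image differences are the arm's shadow and the emptied rest. Now I'll hand in.

```bash
python3 - <<'E'
from bench import *
manip.close_job();o=observe();print(o['t'],o['ee_pos'],o['opening'])
E
```

```text
the job is handed in; nothing more can be done
the job is handed in; nothing more can be done
```

I took the mirror from its small brown rest by the handle and brought it in under the rack's open front. The job was handed in at about 8.1 s with the mirror held still in the gripper, touching nothing else.

**Position and angle:** By the arm's readings, the glass centre was at (600.9, -40.7, 84.7) mm, against a target of (600.8, -41.0, 85.0), about 80 mm below the dot. Its normal was 0.03° off the computed direction. That excludes camera and in-hand errors, which I put at about 2 mm and 0.5°.

**Things left in place:** Before the last 1 mm trim, the star, both round biscuits and the yellow bowl were within 0.1 px of where they started. The wrist force stayed near zero apart from about 6 N while the fingers closed on the handle.

**Checks that disagreed or were missing:**
- **Top view:** it showed the stem about 0.6–1 px (2–3 mm) to the right of the prediction. The star's fix from that camera was also shifted by about 0.5 mm, and I took the rest as calibration error. The scene view differed from the prediction by about 0.3 px.
- **Picture comparison:** the areas around the nozzle, jar and tripod camera changed between the first and last pictures. I put that down to the arm's shadow, because they stand at the same pixels by eye; I did not measure their positions.
- **Reflection:** I had no picture from the tripod camera, so the dot showing in the middle of the mirror rests on the geometry alone.

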